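# Centre a rusty muffler on the paint turntable with light taps

### The job

The rusty mower muffler stands on its inlet nut on the little paint turntable, but off to one side. With light taps or nudges of the fingertips low on its can, move it across until it stands upright in the middle of the turntable's plate, so that it will run true when it is spun for painting. Do not grip, lift, shove hard or tip it, leave everything else on the bench where it is, and finish with the hand clear.

Things in the scene. Friction and masses are not known exactly. Their poses are not given: they have to be found in the camera images.
- muffler: rusted round muffler upright on a hex nut (32 mm across flats, 9 high) at its foot; can 18 to 65 mm above its origin, 58 mm diameter, with 62 mm seams at its foot (19 to 23 mm up) and head (57 to 61). Loose, top-heavy, 0.22 to 0.45 kg; slides at 0.5 to 2 N if pushed at the lower seam, may tip if pushed near its top. Origin: centre of the nut's underside, z up its axis. Starts 14 to 24 mm off centre, any direction
- plate_center (a point): centre of the plate's upper face, where the middle of the muffler's nut belongs. Round level steel plate, 84 mm diameter, 6 mm thick, with two turned rings (49 and 67 mm diameter) about its centre. It turns stiffly about its vertical axis, which does not matter. Upper face 108 mm above the bench, 96 mm above the plywood; z up
- turntable: the turntable's fixed iron foot and post: 100 mm round foot flange, 27 mm pipe post; screwed down, does not move. Origin at the centre of its underside, on the plywood, straight below the plate's centre; its yaw is arbitrary and has no meaning for the job
- board: plywood offcut 320 x 420 x 12 mm under the turntable, fixed to the bench; origin at the centre of its underside, x along its short side
- bolt_standing: zinc head bolt (hex flange head, 8 mm shank, 81 mm long) standing on its head on the plywood, 110 to 250 mm from the turntable's axis; origin under its head, z along the shank. Bystander
- bolt_a: the same kind of zinc head bolt, lying on the plywood, at most 15 mm high; origin under its middle, x along it. Bystander
- bolt_b: a third such bolt, lying on the plywood; origin under its middle, x along it. Bystander
- choke_lever: green plastic choke lever, 68 x 20 x 12 mm, lying on the plywood; origin under its middle, x along it. Bystander
- spark_plug: spark plug, 67 mm long, 21 mm high, lying on the plywood; origin under its middle, x along it. Bystander
- spring_compressor: blackened C-frame valve spring compressor with screw and T bar, about 210 x 170 mm, 24 mm high, lying flat on the bench at the left; origin at the middle of its frame on the bench. Bystander
- paint_tin: closed paint tin, 77 mm diameter, 74 mm high, standing on the bench at the right; origin at the centre of its underside. Bystander
- wire_brush: long wooden wire brush, 243 mm long, 28 mm high, lying on the bench at the right; origin under its middle, x along it. Bystander

How it is judged:
By the outcome, as a careful person would: the job done as asked, in the order asked, and still so for the second after the job is handed in, with the robot touching nothing.
It also fails if it takes over 48 s, if anything falls off the work surface, if the arm or the gripper's body presses on something with over 40 N, if the wrist force passes 120 N, or if a joint passes its speed limit or range.

### The arm

A 6-joint arm with a two-finger parallel gripper is mounted at the origin on the work surface. World frame = base frame: x ahead of the robot, y to its left, z up, the work surface at z = 0. Lengths are in m, angles in rad, forces in N, time in s.
With the tool pointing down it reaches from about 0.3 to 0.775 m from the base axis. Payload 14.6 kg.
Tool frame: the origin (TCP) lies at the very end of the fingers, on their centre line; the grasp point (between the pads) lies 19 mm behind it; z points along the fingers, y is the line along which they close (so a half turn about z gives the same grasp; the last joint's range is limited). The gripper opens to 85 mm and grips with 20 to 120 N. Pads are 22 mm wide; open, the fingers measure 114 mm over their backs; the gripper's body (76 mm by 85 mm) begins 54 mm behind the grasp point. The pads swing forward as they close: fully open they stand 13 mm farther back than shut.
Start: joints at [1.238, 0.3, 1.521, -0, 1.321, -0.067], TCP at [0.144, 0.531, 0.231] pointing down, gripper open.
Joint ranges: [-3.03, 3.03], [-0.79, 2.21], [0.23, 2.52], [-1.04, 4.18], [0, 3.07], [-2.55, 2.55]. Speed limits (rad/s): [2.22, 2.22, 2.57, 3.14, 3.14, 3.14].

### API

Orientations are given as a rotation vector (axis times angle).
In Python, from rig import arm gives the robot as it stands. The module is installed in compiled form; this text tells all that it offers.
- The arm moves only by the shell command python3 -m inch 'ROWS' [FORCE]. ROWS is JSON, a list of rows, each a list of 7 numbers: the shift along the tool's x, y, z in m, then the turn, a rotation vector about the tool's x, y, z in rad, then the opening in per cent of the stroke, from 0 (shut) to 100 (fully open). A call has 1 to 12 rows; each row shifts and turns the commanded pose from where the row before left it, along the tool's axes as they then stand; what a row does not reach is not made up. A row lasts 1/10 s, in which the tool goes at most 50 mm and 8.59 degrees, less where a joint would pass 70% of its speed; a pose out of reach is approached as far as the arm can. A call with a gripper value outside its range is refused whole. The fingers move at their own pace and stop on an object; FORCE is the grip in N (left out, the last holds). Time passes only in rows, so rows that do not move let the fingers close. It gives the time, the measured TCP pose, the force, the opening and the grip force at its end, in the units of the state.
- arm.get_obs(): the state, without advancing time (a new reading comes with each control period).
- arm.grab_frame(name): name is "side" or "top" or "wrist"; returns the picture (384x512x3 uint8, red, green, blue); there is no depth.
- arm.calibration(name): a dict with "mtx" (3x3 intrinsics, pixels), "rvec" (rotation vector, rad) and "tvec" (3), from world to camera coordinates, as OpenCV has them. Camera axes: x right, y down, z forward; pixel columns grow to the right and rows downward; lengths in m; the calibration is good to about 2 mm. A picture is of the moment at which its call begins: read the wrist's pose just before it. calibration takes no time and is no camera call; for the wrist camera it gives the pose at the moment of the call.
- arm.close_job(): hands the job in; it is judged then, once.
Trained networks look in the newest picture that a camera, given by its name, has taken for a name from the list of things; names that differ only in an ending like _2 or _b are one class to them, and where a whole thing is asked for, a point or a joint stands for the part that bears it (a point fixed in the world has none). Each returns a list of dicts, best first, with "conf" (0 to 1); they miss things now and then, are a little off and sometimes report something else, mostly with a low value. They report only what shows in the picture. A call takes as long as a camera call.
- arm.look_for(target, camera): "location" ([column, row] as shares, 0 to 1, of the picture: columns of its width, rows of its height, amid what is visible of it).
- arm.place_of(target, camera): "location" ([column, row] as shares, 0 to 1, of the picture: columns of its width, rows of its height: a listed point, or the origin of a listed thing).
The state is a dict: "time": time; "q": joint angles; "joint_velocities": joint speeds; "effort": joint torques, N m; "ee_pos": TCP position; "orientation": TCP orientation; "contact_force": force on the tool from outside, world axes, zero at the start; "wrist_torque": the same for the moment, N m; "gripper_width": opening from 0.0 (shut) to 1.0 (fully open); "finger_force": force on a finger pad.
Only numpy, scipy, OpenCV 4.12 (cv2) and the standard library are available. Lean on these libraries where they do the work, as an engineer would, in place of code of your own. Each camera call takes 0.05 s, during which the arm holds its last target. There are 200 camera calls.

## Working session

There is one attempt and no reset: what is moved stays moved. The work goes in short steps, Python scripts to look and compute and a shell command to move; the robot and the scene stay as the last step left them, time stands still between calls to the robot, and variables do not carry over. Pictures are saved under pics/ and viewed, at most 12 in all, crops included, and the job is handed in when it is done.

```bash
mkdir -p pics; cat > h.py <<'E'
import numpy as np, cv2
from rig import arm
def cal(n):
    c=arm.calibration(n); R=cv2.Rodrigues(np.array(c["rvec"],float))[0]
    return np.array(c["mtx"],float),R,np.array(c["tvec"],float).ravel()
def onz(n,loc,z,c=None):
    K,R,t=c or cal(n); u=np.array([loc[0]*512,loc[1]*384,1])
    d=R.T@np.linalg.solve(K,u); o=-R.T@t
    return o+d*(z-o[2])/d[2]
def proj(n,P,c=None):
    K,R,t=c or cal(n); p=(R@np.atleast_2d(P).T).T+t; p=p@K.T
    return p[:,:2]/p[:,2:]
def snap(n,f):
    im=arm.grab_frame(n); cv2.imwrite("pics/"+f,im[:,:,::-1]); return im
E
python3 - <<'E'
from h import *
o=arm.get_obs();print(o["time"],o["ee_pos"],o["orientation"])
for n in("top","side"):
    snap(n,n+"0.png")
    K,R,t=cal(n);print(n,K[0,0],-R.T@t,R[2])
    for nm,z in(("muffler",.108),("plate_center",.108),("turntable",.012),("bolt_standing",.012)):
        for r in arm.place_of(nm,n)[:2]: print(nm,r["conf"],np.multiply(r["location"],[512,384]).round(),onz(n,r["location"],z).round(4))
a=cv2.imread("pics/top0.png");b=cv2.imread("pics/side0.png")
cv2.imwrite("pics/both.png",cv2.resize(np.vstack([a,b]),(400,600)))
E
```

```text
0.0 [0.14438427 0.5304639  0.23070271] [-4.16207438e-01 -3.11364745e+00  1.82942462e-03]
top 348.1628833005762 [0.29799834 0.01104495 1.40905805] [ 0.18951463  0.00203219 -0.98187579]
muffler 0.54 [257. 183.] [0.5656 0.0092 0.108 ]
plate_center 0.79 [266. 187.] [ 0.5477 -0.0259  0.108 ]
turntable 0.61 [259. 191.] [ 0.5535 -0.0019  0.012 ]
turntable 0.42 [260. 181.] [ 0.5948 -0.0037  0.012 ]
bolt_standing 0.15 [302. 200.] [ 0.511 -0.174  0.012]
side 375.39795630107443 [-0.02004324 -0.57047741  0.9977468 ] [ 0.47757882  0.47034019 -0.74209067]
muffler 0.77 [251. 186.] [0.5707 0.0006 0.108 ]
plate_center 0.65 [249. 189.] [ 0.5581 -0.0031  0.108 ]
turntable 0.95 [248. 211.] [ 0.5452 -0.006   0.012 ]
bolt_standing 0.59 [199. 219.] [0.4091 0.0847 0.012 ]
```

View pics/top0.png

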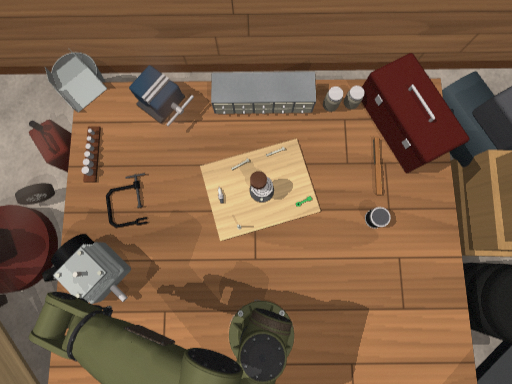

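View pics/side0.png

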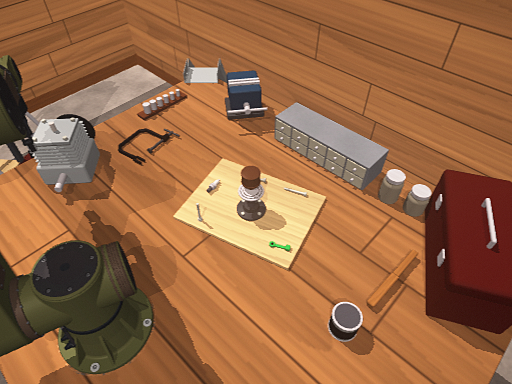

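The plate sits at about (0.55, 0.0), at top view (262,188). The muffler leans to its far/left side, at (257,180) in the top view. The standing bolt is near side view (199,212). Next I'll check the wrist camera geometry and plan the approach.

```bash
python3 - <<'E'
from h import *
o=arm.get_obs();Rt=cv2.Rodrigues(np.array(o["orientation"]))[0];p=np.array(o["ee_pos"])
K,R,t=cal("wrist");c=-R.T@t
print("tool axes\n",Rt.round(3));print("cam in tool",(Rt.T@(c-p)).round(3),"fwd",(Rt.T@R[2]).round(3),"right",(Rt.T@R[0]).round(3),K[0,0])
print("to (0.45,0.0,0.28) in tool",Rt.T@(np.array([.45,0.0,.28])-p))
for n in("top","side"):
    arm.grab_frame(n)
    for nm,z in(("muffler",.108),("plate_center",.108),("bolt_standing",.012),):
        for r in arm.place_of(nm,n)[:1]: print(nm,r["conf"],onz(n,r["location"],z).round(4))
E
```

```text
tool axes
 [[-0.965  0.263 -0.   ]
 [ 0.263  0.965 -0.   ]
 [-0.    -0.    -1.   ]]
cam in tool [ 0.077  0.    -0.143] fwd [-0.301 -0.001  0.954] right [-0.001  1.     0.001] 309.88442437873846
to (0.45,0.0,0.28) in tool [-0.43419468 -0.43178331 -0.04871571]
muffler 0.54 [0.5757 0.0018 0.108 ]
plate_center 0.74 [ 0.5446 -0.0245  0.108 ]
muffler 0.89 [0.5695 0.0055 0.108 ]
plate_center 0.87 [ 0.5482 -0.0183  0.108 ]
```

```bash
python3 -m inch '[[-0.035,-0.028,-0.006,0,0,0,0],[-0.035,-0.028,-0.006,0,0,0,0],[-0.035,-0.028,-0.006,0,0,0,0],[-0.035,-0.028,-0.006,0,0,0,0],[-0.035,-0.028,-0.006,0,0,0,0],[-0.035,-0.028,-0.006,0,0,0,0],[-0.035,-0.028,-0.006,0,0,0,0],[-0.035,-0.028,-0.006,0,0,0,0]]'; python3 -m inch '[[-0.035,-0.028,-0.006,0,0,0,0],[-0.035,-0.028,-0.006,0,0,0,0],[-0.035,-0.028,-0.006,0,0,0,0],[-0.035,-0.028,-0.006,0,0,0,0],[-0.035,-0.028,-0.006,0,0,0,0],[-0.035,-0.028,-0.006,0,0,0,0],[-0.035,-0.028,-0.006,0,0,0,0],[0,0,0,0,0,0,0],[0,0,0,0,0,0,0]]'
python3 - <<'E'
from h import *
im=snap("wrist","w0.png")
for nm,z in(("muffler",.108),("plate_center",.108),("bolt_standing",.012)):
    for r in arm.place_of(nm,"wrist")[:2]: print(nm,r["conf"],np.multiply(r["location"],[512,384]).round(),onz("wrist",r["location"],z).round(4))
o=arm.get_obs();print(o["ee_pos"],o["orientation"])
E
```

```text
time: 1.7
ee_pos: [0.3565, 0.2394, 0.2798]
orientation: [0.416, 3.113, 0.001]
contact_force: [0.9, 0.2, 0.0]
gripper_width: -0.001
finger_force: 0.0
time: 2.6
ee_pos: [0.5408, -0.013, 0.3208]
orientation: [-0.418, -3.113, -0.0]
contact_force: [0.4, 0.9, -0.5]
gripper_width: -0.002
finger_force: 0.0
muffler 0.66 [278. 179.] [0.5701 0.0073 0.108 ]
plate_center 0.88 [264. 165.] [ 0.5496 -0.0045  0.108 ]
bolt_standing 0.73 [301.  28.] [0.4058 0.0861 0.012 ]
[ 0.54028617 -0.01150669  0.32150622] [4.14162780e-01 3.11386762e+00 1.79377582e-04]
```

View pics/w0.png

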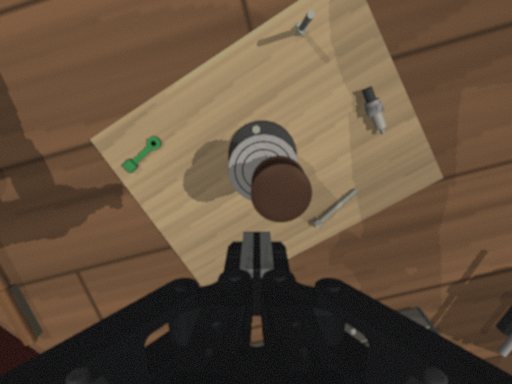

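The wrist view shows the plate with its rings at about (264,165) and the muffler's head at (281,188), toward the fingers at (257,250). I'll overlay the model outlines to refine this.

```bash
cat >> h.py <<'E'
def circ(c,z,d):
    a=np.linspace(0,2*np.pi,73); return np.c_[c[0]+d/2*np.cos(a),c[1]+d/2*np.sin(a),0*a+z]
def overlay(im,f,pc,m,n="wrist",s=5,ctr=None):
    ctr=proj(n,[*pc[:2],.12])[0] if ctr is None else ctr
    x0,y0=int(ctr[0]-70),int(ctr[1]-55)
    b=cv2.resize(im[max(y0,0):y0+110,max(x0,0):x0+140,::-1],None,fx=s,fy=s,interpolation=cv2.INTER_CUBIC)
    x0,y0=max(x0,0),max(y0,0)
    for c,z,d,col in((pc,.108,.084,(0,255,0)),(pc,.108,.049,(0,255,255)),(pc,.108,.067,(0,255,255)),(m,.108+.059,.062,(255,255,0)),(m,.108+.021,.062,(255,0,255))):
        q=(proj(n,circ(c,z,d))-[x0,y0]+.5)*s
        cv2.polylines(b,[q.astype(int)],True,col,1)
    cv2.imwrite("pics/"+f,b)
E
python3 - <<'E'
from h import *
overlay(cv2.imread("pics/w0.png")[:,:,::-1],"ov0.png",(.5496,-.0045),(.5701,.0073))
E
```

```text
(no output)
```

View pics/ov0.png

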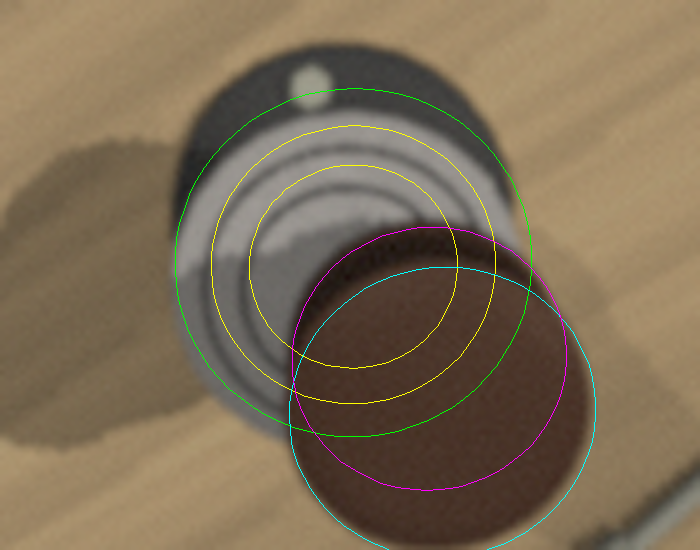

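```bash
cat >> h.py <<'E'
def fit(im,p0,m0,n="wrist",rng=.008):
    c=cal(n); g=cv2.cvtColor(im,cv2.COLOR_RGB2GRAY).astype(np.float32)
    g=cv2.GaussianBlur(g,(0,0),1)
    red=cv2.GaussianBlur(im[:,:,0].astype(np.float32)-im[:,:,2],(0,0),1)
    s=lambda a,q:cv2.remap(a,q[:,0].astype(np.float32),q[:,1].astype(np.float32),cv2.INTER_LINEAR).ravel()
    def mask(m): # pixels hidden by the muffler
        k=np.zeros(g.shape,np.uint8)
        pts=np.vstack([proj(n,circ(m,z,.066),c) for z in(.115,.173)])
        cv2.fillConvexPoly(k,cv2.convexHull(pts.astype(np.int32)),1); return k
    def ms(v):
        i,o=[proj(n,circ(v,.108+.059,d*v[2]),c) for d in(.056,.068)]
        q=proj(n,[*v[:2],.12],c)[0]; t=proj(n,circ(v,.167,.062),c); q=proj(n,[*v[:2],.108],c)[0]; far=((t-t.mean(0))@(t.mean(0)-q))>-1e-9
        d=np.abs(s(g,o)-s(g,i)); return d[far].mean()
    def ps(v,k):
        tot=0
        for d in(.049,.067):
            a,b,e=[s(g,proj(n,circ(v,.108,x*v[2]),c)) for x in(d-.006,d,d+.006)]
            vis=s(k.astype(np.float32),proj(n,circ(v,.108,d),c))<.1
            tot+=((a+e)/2-b)[vis].mean()
        a,b=[s(g,proj(n,circ(v,.108,x*v[2]),c)) for x in(.081,.088)]
        vis=s(k.astype(np.float32),proj(n,circ(v,.108,.086),c))<.1
        return tot+.3*np.abs(a-b)[vis].mean()
    def grid(f,v0):
        G=np.arange(-rng,rng+1e-9,.0005)
        return max(((f((v0[0]+a,v0[1]+b,sc)),v0[0]+a,v0[1]+b,sc) for a in G for b in G for sc in(.97,1.)))
    m=grid(ms,m0); k=mask(m[1:3]); p=grid(lambda v:ps(v,k),p0); return np.array(p),np.array(m)
E
python3 - <<'E'
from h import *
im=cv2.imread("pics/w0.png")[:,:,::-1].copy()
p,m=fit(im,(.5535,-.0065),(.5691,.0073));print(p.round(4),m.round(4),(m-p)[1:3])
overlay(im,"ov1.png",p[1:3],m[1:3])
E
```

```text
[ 5.15196e+01  5.54500e-01 -7.50000e-03  1.00000e+00] [7.52757e+01 5.68600e-01 6.30000e-03 1.00000e+00] [0.0141 0.0138]h.py:44: RuntimeWarning: Mean of empty slice.
  tot+=((a+e)/2-b)[vis].mean()
  ret = ret.dtype.type(ret / rcount)
```

View pics/ov1.png

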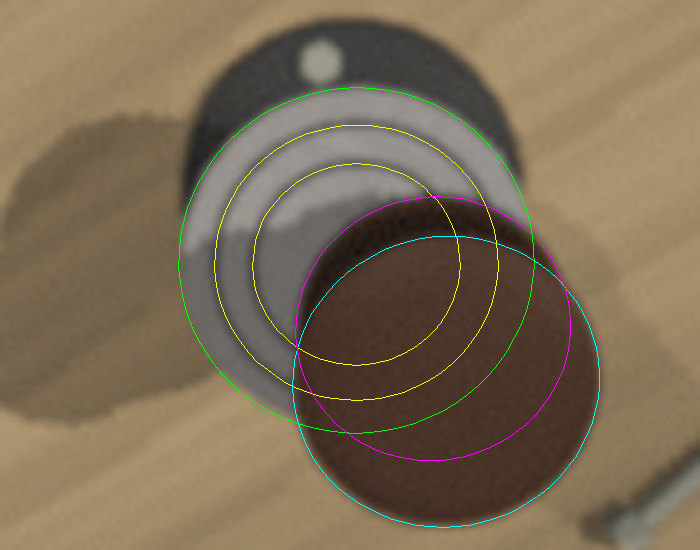

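The fit is tight: the muffler is offset (14.1, 13.8) mm from the plate centre, or 19.7 mm in total. I'll turn the hand so tool +x faces the push direction, and back out behind the muffler.

```bash
python3 -m inch '[[0,0,0,0,0,-0.1486,0],[0,0,0,0,0,-0.1486,0],[0,0,0,0,0,-0.1486,0],[0,0,0,0,0,-0.1486,0],[0,0,0,0,0,-0.1486,0],[0,0,0,0,0,-0.1486,0],[0,0,0,0,0,-0.1486,0],[-0.033,-0.002,0,0,0,0,0],[-0.033,-0.002,0,0,0,0,0],[-0.034,-0.003,0,0,0,0,0],[0,0,0,0,0,0,0],[0,0,0,0,0,0,0]]'
cat >> h.py <<'E'
def to(P):
    o=arm.get_obs();Rt=cv2.Rodrigues(np.array(o["orientation"]))[0];p=np.array(o["ee_pos"])
    print("t",o["time"],"pos",p.round(4),"x",Rt[:,0].round(3),"z",Rt[:,2].round(3),"q6",o["q"][5],"go",(Rt.T@(np.array(P)-p)).round(4),"F",np.round(o["contact_force"],1))
E
python3 - <<'E'
from h import *
to([.6164,.0532,.120])
im=snap("wrist","w1.png")
p,m=fit(im,(.5545,-.0075),(.5686,.0063),rng=.005);print(p.round(4),m.round(4),(m-p)[1:3])
E
```

```text
time: 4.0
ee_pos: [0.6168, 0.0534, 0.3209]
orientation: [1.189, -2.907, -0.0]
contact_force: [0.1, -0.6, -0.3]
gripper_width: 0.0
finger_force: 0.0
t 4.0 pos [0.6168 0.0534 0.3209] x [-0.714 -0.701  0.001] z [-0.001 -0.    -1.   ] q6 -2.3197451133228904 go [0.0004 0.     0.2009] F [ 0.1 -0.6 -0.3]
[ 5.28636e+01  5.54500e-01 -9.50000e-03  1.00000e+00] [7.84261e+01 5.67600e-01 4.30000e-03 1.00000e+00] [0.0131 0.0138]h.py:44: RuntimeWarning: Mean of empty slice.
  tot+=((a+e)/2-b)[vis].mean()
  ret = ret.dtype.type(ret / rcount)
```

```bash
python3 -m inch '[[0,0,0.04,0,0,0,0],[0,0,0.04,0,0,0,0],[0,0,0.04,0,0,0,0],[0,0,0.04,0,0,0,0],[0,0,0.03,0,0,0,0],[0,0,0.01,0,0,0,0],[0.007,0,0,0,0,0,0],[0.007,0,0,0,0,0,0],[0.004,0,0,0,0,0,0],[0,0,0,0,0,0,0]]'
python3 - <<'E'
from h import *
to([.5845,.0215,.120])
snap("wrist","w2.png"); a=cv2.imread("pics/w2.png")
s=snap("side","s2.png"); q=proj("side",[.57,.005,.14])[0].astype(int)
b=cv2.resize(cv2.imread("pics/s2.png")[q[1]-36:q[1]+36,q[0]-64:q[0]+64],(768,432),interpolation=cv2.INTER_CUBIC)[:,:]
cv2.imwrite("pics/c2.png",np.vstack([cv2.resize(a,(360,270)),cv2.resize(b,(360,203))]))
E
```

```text
time: 5.05
ee_pos: [0.6044, 0.0393, 0.1229]
orientation: [-1.185, 2.908, -0.001]
contact_force: [0.7, 0.6, -0.2]
gripper_width: -0.001
finger_force: 0.0
t 5.05 pos [0.6044 0.0393 0.1229] x [-0.715 -0.699 -0.002] z [ 0.002 -0.    -1.   ] q6 -2.3401033511388865 go [0.0266 0.0012 0.0028] F [ 0.7  0.6 -0.2]
```

View pics/c2.png

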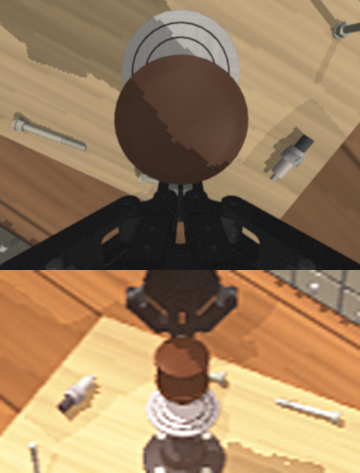

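Plate, muffler and fingers line up on the wrist view's centreline. I'll now push slowly and stop short.

```bash
python3 -m inch '[[0.002,0,0.002,0,0,0,0],[0.002,0,0,0,0,0,0],[0.002,0,0,0,0,0,0],[0.0015,0,0,0,0,0,0],[0.0015,0,0,0,0,0,0],[0.0015,0,0,0,0,0,0],[0.0015,0,0,0,0,0,0],[0.0015,0,0,0,0,0,0],[0.0015,0,0,0,0,0,0],[0.0015,0,0,0,0,0,0],[0.0015,0,0,0,0,0,0],[0,0,0,0,0,0,0]]'
cat >> h.py <<'E'
import warnings; warnings.filterwarnings("ignore")
E
python3 - <<'E'
from h import *
to([.5845,.0215,.120])
im=snap("wrist","w3.png")
p,m=fit(im,(.5545,-.0085),(.562,-.001),rng=.012);print(p.round(4),m.round(4),(m-p)[1:3])
ctr=proj("wrist",[*m[1:3],.13])[0]
overlay(im,"ov3.png",p[1:3],m[1:3],s=4)
overlay(im,"ov3.png",p[1:3],m[1:3],s=4,ctr=ctr)
for nm,z in(("muffler",.108),("plate_center",.108)):
    for r in arm.place_of(nm,"wrist")[:1]: print(nm,r["conf"],onz("wrist",r["location"],z).round(4))
E
```

```text
time: 6.35
ee_pos: [0.5912, 0.0271, 0.1192]
orientation: [1.186, -2.909, 0.0]
contact_force: [0.5, 0.8, -0.7]
gripper_width: -0.0
finger_force: 0.0
t 6.35 pos [0.5912 0.0271 0.1192] x [-0.715 -0.699  0.   ] z [-0. -0. -1.] q6 -2.36105425612044 go [ 0.0087  0.0007 -0.0008] F [ 0.5  0.8 -0.7]
[ 9.19631e+01  5.54000e-01 -1.00000e-02  9.70000e-01] [ 7.79993e+01  5.60500e-01 -3.50000e-03  1.00000e+00] [0.0065 0.0065]
muffler 0.74 [ 0.5603 -0.      0.108 ]
```

View pics/ov3.png

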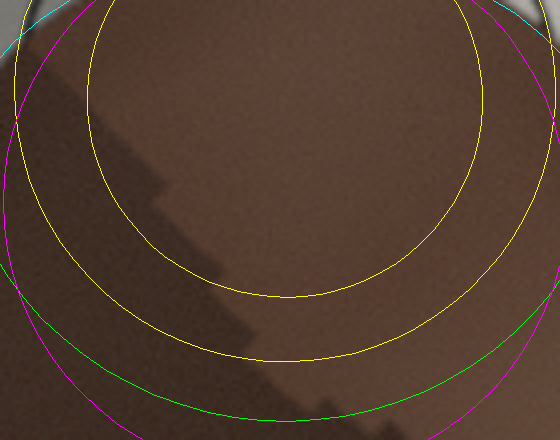

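The muffler moved about 10 mm straight along the push line, and about 9 mm remain. I'll push 7 mm more, then back off and rise to look from the proven height.

```bash
python3 -m inch '[[0.001,0,0,0,0,0,0],[0.0015,0,0,0,0,0,0],[0.0015,0,0,0,0,0,0],[0.0015,0,0,0,0,0,0],[0.0015,0,0,0,0,0,0],[0,0,0,0,0,0,0],[-0.01,0,0,0,0,0,0],[-0.02,0,0,0,0,0,0],[-0.012,0,-0.02,0,0,0,0],[0,0,-0.04,0,0,0,0],[0,0,-0.04,0,0,0,0],[0,0,-0.04,0,0,0,0]]'; python3 -m inch '[[0,0,-0.03,0,0,0,0],[0,0,-0.03,0,0,0,0],[0,0,0,0,0,0,0],[0,0,0,0,0,0,0]]'
python3 - <<'E'
from h import *
to([.5845,.0215,.120])
im=snap("wrist","w4.png")
p,m=fit(im,(.5545,-.0085),(.556,-.007),rng=.007);print(p.round(4),m.round(4),(m-p)[1:3])
overlay(im,"ov4.png",p[1:3],m[1:3],s=4)
E
```

```text
time: 7.7
ee_pos: [0.6165, 0.0523, 0.2608]
orientation: [1.187, -2.909, -0.0]
contact_force: [0.6, 0.2, -0.5]
gripper_width: -0.0
finger_force: 0.0
time: 8.1
ee_pos: [0.6166, 0.0521, 0.3193]
orientation: [-1.186, 2.909, -0.0]
contact_force: [-0.2, -0.3, -0.7]
gripper_width: 0.004
finger_force: 0.0
t 8.1 pos [0.6166 0.0521 0.3193] x [-0.715 -0.699 -0.   ] z [ 0. -0. -1.] q6 -2.3202235788581387 go [0.0444 0.0007 0.1993] F [-0.2 -0.3 -0.7]
[    nan  0.5475 -0.0155  0.97  ] [ 7.39141e+01  5.56500e-01 -6.50000e-03  1.00000e+00] [0.009 0.009]
```

View pics/ov4.png

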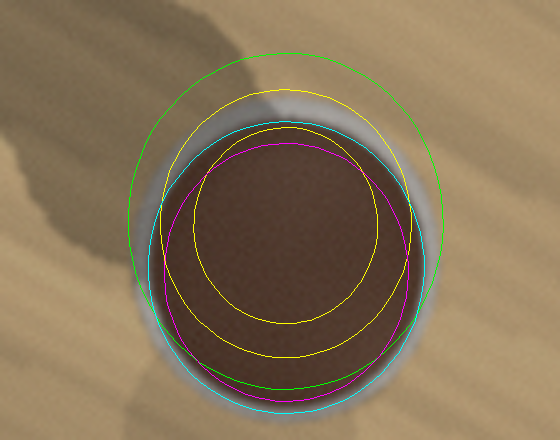

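```bash
cat >> h.py <<'E'
def rim(im,p0,m,n="wrist",rng=.006):
    c=cal(n); red=cv2.GaussianBlur(im[:,:,0].astype(np.float32)-im[:,:,2],(0,0),.8)
    s=lambda q:cv2.remap(red,q[:,0].astype(np.float32),q[:,1].astype(np.float32),cv2.INTER_LINEAR).ravel()
    k=np.zeros(red.shape,np.uint8)
    cv2.fillConvexPoly(k,cv2.convexHull(np.vstack([proj(n,circ(m,z,.064),c) for z in(.115,.171)]).astype(np.int32)),1)
    G=np.arange(-rng,rng+1e-9,.0005); out=[]
    for a in G:
        for b in G:
            v=(p0[0]+a,p0[1]+b); qi,qo=[proj(n,circ(v,.108,d),c) for d in(.081,.087)]
            vis=k[qi[:,1].round().astype(int),qi[:,0].round().astype(int)]==0
            if vis.sum()>15: out.append(((s(qo)-s(qi))[vis].mean(),*v,vis.sum()))
    return np.array(max(out))
E
python3 - <<'E'
from h import *
im=cv2.imread("pics/w4.png")[:,:,::-1].copy()
p=rim(im,(.5545,-.0085),(.5565,-.0065));print(p)
overlay(im,"ov5.png",p[1:3],(.5565,-.0065),s=4)
im=cv2.imread("pics/w1.png")[:,:,::-1].copy();print("w1",rim(im,(.5545,-.0085),(.5676,.0043)))
E
```

```text
[ 3.41001282e+01  5.54500000e-01 -9.00000000e-03  6.40000000e+01]
w1 [ 3.45471573e+01  5.55000000e-01 -9.50000000e-03  4.30000000e+01]
```

View pics/ov5.png

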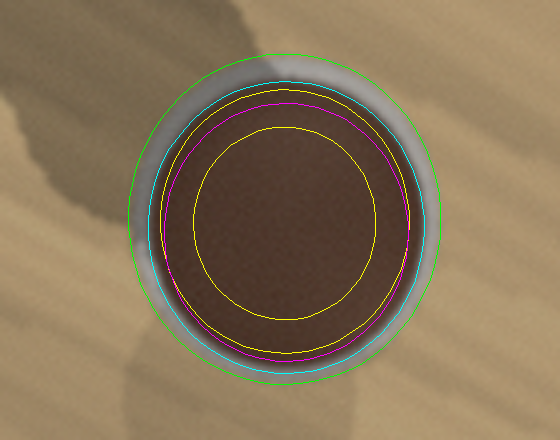

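About 3.2 mm remain along the same line. I'll go back in for a final light nudge.

```bash
python3 -m inch '[[0,0,0.04,0,0,0,0],[0,0,0.04,0,0,0,0],[0,0,0.04,0,0,0,0],[0,0,0.04,0,0,0,0],[0,0,0.03,0,0,0,0],[0.01,0,0.01,0,0,0,0],[0.01,0,0,0,0,0,0],[0.01,0,0,0,0,0,0],[0.006,0,0,0,0,0,0],[0.002,0,0,0,0,0,0],[0,0,0,0,0,0,0],[0,0,0,0,0,0,0]]'
python3 - <<'E'
from h import *
to([.5839,.0200,.120])
E
```

```text
time: 9.35
ee_pos: [0.5895, 0.0253, 0.1197]
orientation: [-1.186, 2.908, -0.0]
contact_force: [0.3, -0.5, 0.4]
gripper_width: -0.002
finger_force: 0.0
t 9.35 pos [0.5895 0.0253 0.1197] x [-0.715 -0.699 -0.001] z [ 0.001  0.    -1.   ] q6 -2.364453148283271 go [ 0.0077  0.0001 -0.0003] F [ 0.3 -0.5  0.4]
```

```bash
python3 -m inch '[[0.0015,0,0,0,0,0,0],[0.0015,0,0,0,0,0,0],[0.0015,0,0,0,0,0,0],[0.0015,0,0,0,0,0,0],[0.0012,0,0,0,0,0,0],[0,0,0,0,0,0,0],[-0.01,0,0,0,0,0,0],[-0.02,0,0,0,0,0,0],[-0.015,0,-0.02,0,0,0,0],[0,0,-0.04,0,0,0,0],[0,0,-0.04,0,0,0,0],[0,0,-0.04,0,0,0,0]]'; python3 -m inch '[[0,0,-0.03,0,0,0,0],[0,0,-0.03,0,0,0,0],[0,0,0,0,0,0,0],[0,0,0,0,0,0,0]]'
python3 - <<'E'
from h import *
to([.5839,.0200,.120])
im=snap("wrist","w6.png")
_,m=fit(im,(.5545,-.0085),(.5545,-.009),rng=.005);m=m[1:3]
p=rim(im,(.5545,-.0085),m)[1:3];print(p,m,m-p)
overlay(im,"ov6.png",p,m,s=4)
E
```

```text
time: 10.55
ee_pos: [0.6164, 0.0522, 0.2608]
orientation: [1.187, -2.908, -0.0]
contact_force: [-0.1, 0.3, -0.4]
gripper_width: 0.003
finger_force: 0.0
time: 10.95
ee_pos: [0.6165, 0.052, 0.3193]
orientation: [-1.186, 2.908, -0.0]
contact_force: [-0.6, -0.1, -0.8]
gripper_width: -0.002
finger_force: 0.0
t 10.95 pos [0.6165 0.052  0.3193] x [-0.715 -0.699 -0.   ] z [ 0.001  0.    -1.   ] q6 -2.3204132952429566 go [0.0457 0.     0.1993] F [-0.6 -0.1 -0.8]
[ 0.5535 -0.009 ] [ 0.553 -0.009] [-5.00000000e-04 -8.67361738e-18]
```

View pics/ov6.png

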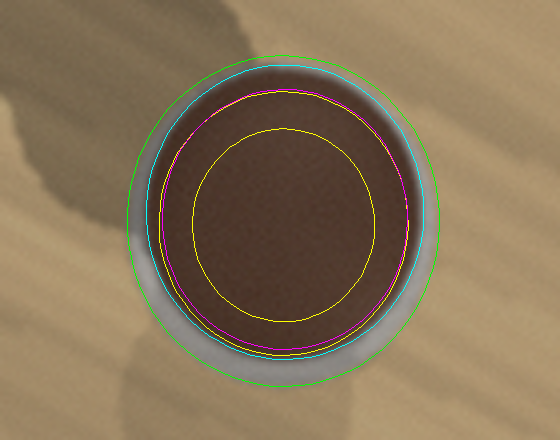

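The fit is within about 1 mm. I'll take one cross-check from a different yaw, so any bias in the hand-eye calibration shows up.

```bash
python3 -m inch '[[0,0,0,0,0,0.1496,0],[0,0,0,0,0,0.1496,0],[0,0,0,0,0,0.1496,0],[0,0,0,0,0,0.1496,0],[0,0,0,0,0,0.1496,0],[0,0,0,0,0,0.1496,0],[0,0,0,0,0,0.1496,0],[0,0,0,0,0,0.1496,0],[0,0,0,0,0,0.1496,0],[0,0,0,0,0,0.1496,0],[0,0,0,0,0,0.1496,0],[0,0,0,0,0,0.1496,0]]'; python3 -m inch '[[0,0,0,0,0,0.1496,0],[0,0,0,0,0,0.1496,0],[-0.033,-0.0185,0,0,0,0,0],[-0.033,-0.0185,0,0,0,0,0],[-0.033,-0.0185,0,0,0,0,0],[-0.033,-0.0185,0,0,0,0,0],[0,0,0,0,0,0,0],[0,0,0,0,0,0,0],[0,0,0,0,0,0,0]]'
python3 - <<'E'
from h import *
to([.576,-.094,.320])
im=snap("wrist","w7.png")
_,m=fit(im,(.5545,-.0085),(.5545,-.009),rng=.005);m=m[1:3]
p=rim(im,(.5545,-.0085),m)[1:3];print(p,m,m-p)
overlay(im,"ov7.png",p,m,s=4)
E
```

```text
time: 12.2
ee_pos: [0.6161, 0.0518, 0.3177]
orientation: [-1.542, -2.735, 0.002]
contact_force: [-0.2, 0.1, -1.0]
gripper_width: -0.003
finger_force: 0.0
time: 13.1
ee_pos: [0.5775, -0.0939, 0.3186]
orientation: [-1.925, -2.482, 0.001]
contact_force: [0.6, 0.2, -0.2]
gripper_width: 0.004
finger_force: 0.0
t 13.1 pos [ 0.5775 -0.0939  0.3186] x [-0.249  0.969  0.001] z [-0.001  0.    -1.   ] q6 -0.47523252566889745 go [ 0.0002 -0.0014 -0.0014] F [ 0.6  0.2 -0.2]
[ 0.555  -0.0085] [ 0.554 -0.009] [-0.001  -0.0005]
```

View pics/ov7.png

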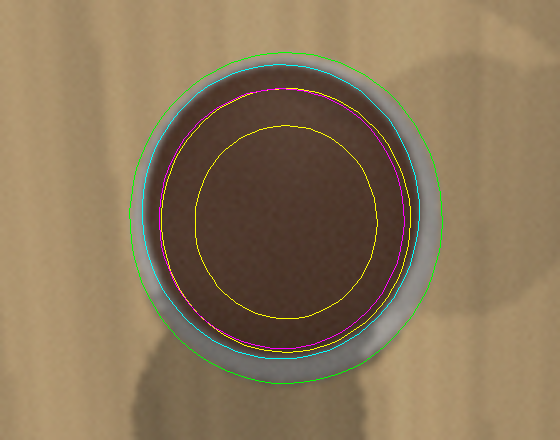

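Both views put the muffler within about 1 mm of centre. It is upright and the hand is clear, so I'm handing in.

```bash
python3 -c "from rig import arm; print(arm.close_job())"
```

```text
the job is handed in; nothing more can be done
None
```

The muffler stands upright about 1 mm from the plate's centre, checked from two wrist-camera angles. Two light pushes moved it there, nothing else was touched, the hand is clear, and the job was handed in at about 13 s.

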